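# Centre a display plinth on the engraving stage

## Robot

A 6-joint arm with a two-finger parallel gripper is mounted at the origin on a cart in front of the work surface, level with it; the furniture and walls round the work are solid. World frame = base frame: x ahead of the robot, y to its left, z up, the work surface at z = 0. Lengths are in m, angles in rad, forces in N, time in s.
With the tool pointing down it reaches from about 0.225 to 0.875 m from the base axis. Payload 3.4 kg.
Tool frame: the origin (TCP) lies between the finger pads; the fingertips stand 19 mm ahead of it and the grasp point (between the pads) is the TCP; z points along the fingers, y is the line along which they close (so a half turn about z gives the same grasp; the last joint's range is limited). The gripper opens to 85 mm and grips with 20 to 120 N. Pads are 22 mm wide; open, the fingers measure 114 mm over their backs; the gripper's body (76 mm by 85 mm) begins 54 mm behind the grasp point. The pads swing forward as they close: fully open they stand 13 mm farther back than shut.
Start: joints at [0.981, 0.276, 1.505, -0, 1.361, -0.121], TCP at [0.26, 0.513, 0.25] pointing down, gripper open.
Joint ranges: [-2.89, 2.89], [-0.75, 2.08], [0.22, 2.7], [-1.18, 4.32], [0.11, 2.71], [-2.7, 2.7]. Speed limits (rad/s): [2.57, 2.57, 3.14, 3.14, 3.14, 3.14].

## Interface

Orientations are given as a unit quaternion [w, x, y, z].
In Python, from rig import get_state, imaging, ticket gives the robot as it stands. The module is installed in compiled form; this text tells all that it offers.
- The arm moves only by the shell command python3 -m inch 'ROWS' [FORCE]. ROWS is JSON, a list of rows, each an object with "claw": the opening, from -1 (shut) to 1 (fully open); "travel": the shift along the world's x, y, z in units of 200 mm (1.0 is 200 mm), a list of three; "turn": the turn about the world's z in units of 180 degrees (1.0 is 180 degrees). A call has 1 to 5 rows; each row is the pose to reach, as a shift and turn from the pose commanded when the call began, turning the shorter way round; what a row does not reach only later rows make up. A row lasts 1/10 s, in which the tool goes at most 50 mm and 8.59 degrees, less where a joint would pass 70% of its speed; a pose out of reach is approached as far as the arm can. A call with a number of a shift or a turn outside -1 to 1 is refused whole. A call with a gripper value outside its range is refused whole. The fingers move at their own pace and stop on an object; FORCE is the grip in N (left out, the last holds). Time passes only in rows, so rows that repeat a pose let the fingers close. It gives the time, the measured TCP pose, the force, the opening and the grip force at its end, in the units of the state.
- get_state(): the state, without advancing time (a new reading comes with each control period).
- imaging.get_image(name): name is "scene" or "side" or "wrist"; returns the picture (420x560x3 uint8, red, green, blue); there is no depth.
- imaging.camera_params(name): a dict with "camera_matrix" (3x3 intrinsics, pixels), "cam_to_world" (4x4, takes a point from camera to world coordinates); the wrist camera has in their place "T_tool_cam" (4x4, takes a point from camera to tool coordinates, whose origin is the TCP and whose axes are the flange's). Camera axes: x right, y down, z forward; pixel columns grow to the right and rows downward; lengths in m; the calibration is good to about 2 mm. A picture is of the moment at which its call begins: read the wrist's pose just before it. camera_params takes no time and is no camera call.
- ticket.sign_off(): hands the job in; it is judged then, once.
The state is a dict: "clock": time; "qpos": joint angles; "qd": joint speeds; "effort": joint torques, N m; "position": TCP position; "ee_rot": TCP orientation; "contact_force": force on the tool from outside, world axes, zero at the start; "moment": the same for the moment, N m; "width": finger opening in m; "gripper_force": force on a finger pad.
Only numpy, scipy, OpenCV 4.12 (cv2) and the standard library are available. Lean on these libraries where they do the work, as an engineer would, in place of code of your own. Each camera call takes 0.05 s, during which the arm holds its last target. There are 200 camera calls.

## Task

Set the wooden plinth flat on the raised platform of the engraving stage, long side along the long side of the platform and clear of the two orange fences. Then, keeping it down, slide it home first against the back fence and after that against the side fence, pressing each firmly enough to seat the plinth but gently, so as not to strain the sprung fence, and let go: it must stand square on the platform with no edge overhanging. The fences are set by hand, so feel for them. Leave the pots, the dropper and the painted figure where they are.

Things in the scene. Friction and masses are not known exactly. Their poses are not given: they have to be found in the camera images.
- plinth: loose wooden display plinth, two steps, 0.25 to 0.5 kg. Dark lower step 84 x 64 x 16 mm (x, y, z), paler upper step 60 x 36 mm in plan, from 16 to 48 mm above the underside, to be gripped across its 36 mm (along the plinth's y). Origin: centre of the underside; x along the 84 mm side, z up. A small brass plate on the upper step's -x face. Either way round will do.
- stage: engraving stage, fixed: base 144 x 124 x 12 mm, raised smooth steel platform 96 x 76 mm (x, y), top 30 mm above the desk. Origin: centre of the underside; x along the platform's long side to the back fence (across its short side), y to the side fence (along its long side). The -x and -y sides are open. The fences' guide housings, behind them, rise to 39 mm above the desk.
- seat (a point): centre of the platform's top face, 30 mm above the desk, axes as the stage's. A plinth whose origin is here shows 6 mm of platform on every side; seated against both fences it lies within 4 mm of here, along and across. Sliding it on the platform takes 1 to 4 N, and some more as it is pressed on a fence.
- back_fence (a joint): give of the back fence (m), 0 free, to 0.003 pushed in stage +x. Orange bar 66 mm long, 1 to 9.5 mm above the platform. Screwed on by hand: its face stands 38 to 46 mm from the seat in +x, each time different and not measured, so find it by touch. Spring about 12 N per mm from first touch, pushes back. 3 N on it for a third of a second seats the plinth; over 11 N strains it.
- side_fence (a joint): the same for the side fence: orange bar 86 mm long, pushed in stage +y, face 28 to 36 mm from the seat in +y (not measured either); same height, spring, 3 N to seat and 11 N limit.
- black_pot: bystander: black paint pot, 34 mm across, 36 mm tall, origin under its centre
- primer_pot: bystander: blue paint pot, 35 mm across, 36 mm tall, origin under its centre
- figure: bystander: dark painted figure on a 33 mm round base, 51 mm tall, origin under its centre
- dropper: bystander: dark dropper bottle with a white tip, 29 mm across, 86 mm tall, origin under its centre

How it is judged:
On the way, in this order (a step that is already met when the one before it is completed fails the run):
1. the plinth is down flat on the platform, not yet pressed (x of plinth in the frame of seat between -0.03 and 0.006 m and y of plinth in the frame of seat between -0.03 and 0.006 m and z of plinth in the frame of seat between -0.003 and 0.002 m and contact force between plinth and stage above 0.3 N), for 0.1 s.
2. down on the platform, it is pressed home against the back fence with at least 3 N (contact force between plinth and back_fence above 3 N and z of plinth in the frame of seat between -0.003 and 0.003 m), for 0.3 s.
3. down on the platform, it is pressed home against the side fence with at least 3 N (contact force between plinth and side_fence above 3 N and z of plinth in the frame of seat between -0.003 and 0.003 m), for 0.3 s.
At the end, for the whole second after the job is handed in: The plinth rests released and still, flat on the platform, centred on the seat within 5 mm along and across, its long side within 0.03 rad of the platform's (either way round), so that it overhangs nowhere (x of plinth in the frame of seat between -0.005 and 0.005 m and y of plinth in the frame of seat between -0.005 and 0.005 m and z of plinth in the frame of seat between -0.002 and 0.002 m and angle between the x axis of plinth and the x axis of seat, either way round below 0.03 rad and angle between plinth's own z axis and vertical below 0.03 rad and linear speed of plinth below 0.01 m/s and contact force between plinth and the fingers below 0.1 N); the robot touches nothing.
It fails at once if the back fence is strained (over 11 N) (contact force between plinth and back_fence above 11 N).
It fails at once if the side fence is strained (over 11 N) (contact force between plinth and side_fence above 11 N).
It fails at once if the robot itself pushes on a fence with over 11 N (contact force between any of the fingers, the arm and back_fence above 11 N or contact force between any of the fingers, the arm and side_fence above 11 N).
It fails at once if a pot, the dropper or the figure is moved more than 15 mm (distance of any of black_pot, primer_pot, figure, dropper from where it was at the start of the episode above 0.015 m).
It also fails if it takes over 56 s, if anything falls off the work surface, if the arm or the gripper's body presses on something with over 40 N, if the wrist force passes 120 N, or if a joint passes its speed limit or range.

## Working session

There is one attempt and no reset: what is moved stays moved. The work goes in short steps, Python scripts to look and compute and a shell command to move; the robot and the scene stay as the last step left them, time stands still between calls to the robot, and variables do not carry over. Pictures are saved under pics/ and viewed, at most 10 in all, crops included, and the job is handed in when it is done.

```bash
mkdir -p pics; cat > h.py <<'E'
from rig import get_state, imaging, ticket
import numpy as np, cv2
from scipy.spatial.transform import Rotation as R
def snap(n,f):
    s=get_state(); im=imaging.get_image(n); cv2.imwrite('pics/'+f,im[:,:,::-1]); return s
def Tof(n,s=None):
    p=imaging.camera_params(n)
    if n!='wrist': return np.array(p['camera_matrix']),np.array(p['cam_to_world'])
    K=np.array(p['camera_matrix']) if 'camera_matrix' in p else None
    q=s['ee_rot']; T=np.eye(4); T[:3,:3]=R.from_quat([q[1],q[2],q[3],q[0]]).as_matrix(); T[:3,3]=s['position']
    return K,T@np.array(p['T_tool_cam'])
def ray(K,T,u,v,z):
    d=T[:3,:3]@np.linalg.inv(K)@[u,v,1]; o=T[:3,3]; return o+d*(z-o[2])/d[2]
E
python3 - <<'E'
from h import *
s=snap('scene','a.png'); snap('side','b.png'); print(s)
for n in('scene','side','wrist'):print(n,imaging.camera_params(n))
E
```

```text
{'clock': 0.0, 'qpos': array([ 9.81001523e-01,  2.76589890e-01,  1.50612360e+00, -3.15885484e-05,
        1.36066176e+00, -1.21019598e-01]), 'qd': array([ 0.00064685,  0.00200837,  0.0001936 ,  0.00190557, -0.00253075,
       -0.00076966]), 'effort': array([-1.13481648e-03, -4.16775370e+01, -2.45800227e+01, -6.71721900e-04,
        1.11780781e-02, -8.83907433e-06]), 'position': array([0.25953807, 0.51255763, 0.24944637]), 'ee_rot': array([-2.95667557e-04,  2.32244067e-01,  9.72657133e-01, -8.40968683e-04]), 'contact_force': array([-0.39300853,  0.73293658,  0.13846775]), 'moment': array([ 0.00105961,  0.0347567 , -0.01317208]), 'gripper_force': 0.0, 'width': 0.08530382158935587}
scene {'camera_matrix': array([[535.57669452,   0.        , 272.60129571],
       [  0.        , 535.57669452, 212.55025169],
       [  0.        ,   0.        ,   1.        ]]), 'cam_to_world': array([[ 0.71449321, -0.38823946,  0.58203915, -0.12109957],
       [-0.69931075, -0.3706818 ,  0.61119512, -0.696917  ],
       [-0.02153874, -0.843721  , -0.53634966,  0.71787734],
       [ 0.        ,  0.        , 
[... 399 characters left out ...]
 [ 5.31306583e-04, -8.15792583e-01, -5.78344343e-01,
         5.81197402e-01],
       [ 0.00000000e+00,  0.00000000e+00,  0.00000000e+00,
         1.00000000e+00]])}
wrist {'camera_matrix': array([[325.8053396 ,   0.        , 277.23411689],
       [  0.        , 325.8053396 , 203.79676873],
       [  0.        ,   0.        ,   1.        ]]), 'T_tool_cam': array([[-2.01422552e-04, -9.48291370e-01, -3.17401068e-01,
         8.22757906e-02],
       [ 9.99999707e-01,  4.33233557e-05, -7.64035419e-04,
        -8.49475745e-04],
       [ 7.38279073e-04, -3.17401129e-01,  9.48291083e-01,
        -1.25427789e-01],
       [ 0.00000000e+00,  0.00000000e+00,  0.00000000e+00,
         1.00000000e+00]])}
```

View pics/a.png

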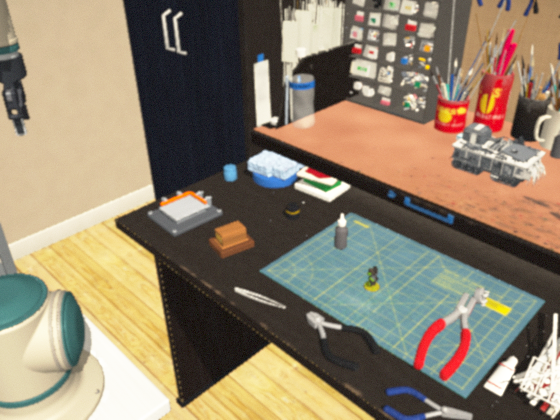

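View pics/b.png

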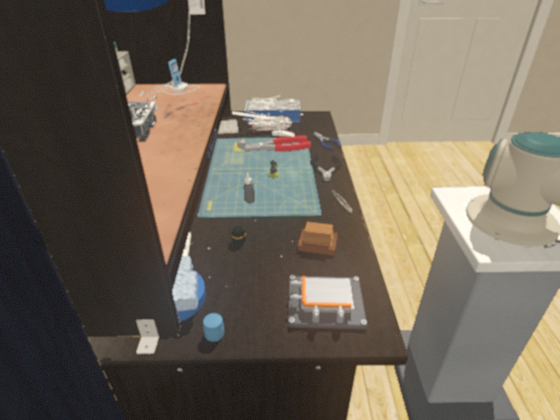

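The scene view has the stage at (185,212) and the plinth at (231,237). In the side view they're at (327,302) and (318,237), with the figure, dropper and pots well away from both.

```bash
python3 - <<'E'
from h import *
a=cv2.imread('pics/a.png');b=cv2.imread('pics/b.png')
ca=cv2.resize(a[175:275,135:268],None,fx=6,fy=6,interpolation=cv2.INTER_CUBIC)
cb=cv2.resize(b[210:335,270:380],None,fx=4.8,fy=4.8,interpolation=cv2.INTER_CUBIC)
cv2.imwrite('pics/c.png',ca);cv2.imwrite('pics/d.png',cb)
for n,l in(('scene',[(185,208,.03),(231,230,.048),(230,172,.036),(293,210,.036)]),('side',[(327,293,.03),(318,230,.048),(213,320,.036),(238,233,.036)])):
  for u,v,z in l: print(n,ray(*Tof(n),u,v,z).round(3))
E
```

```text
scene [0.492 0.257 0.03 ]
scene [0.491 0.082 0.048]
scene [0.682 0.31  0.036]
scene [0.66  0.053 0.036]
side [0.497 0.273 0.03 ]
side [0.499 0.101 0.048]
side [0.704 0.338 0.036]
side [0.679 0.093 0.036]
```

View pics/d.png

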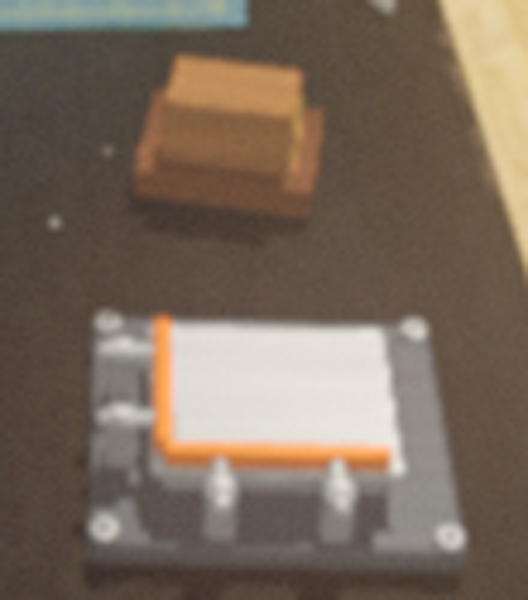

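The crop shows the stage nearly square to the world: the back fence lies towards +x (image left) and the side fence towards +y (image bottom). The plinth is slightly yawed. Next I move the wrist camera above both.

```bash
python3 -m inch '[{"claw":1,"travel":[0.6,-0.9,0],"turn":0.15},{"claw":1,"travel":[0.6,-0.9,0],"turn":0.15},{"claw":1,"travel":[0.6,-0.9,0],"turn":0.15},{"claw":1,"travel":[0.6,-0.9,0],"turn":0.15},{"claw":1,"travel":[0.6,-0.9,0],"turn":0.15}]' 40
python3 -m inch '[{"claw":1,"travel":[0.5,-0.8,-0.2],"turn":0},{"claw":1,"travel":[0.5,-0.8,-0.2],"turn":0},{"claw":1,"travel":[0.5,-0.8,-0.2],"turn":0},{"claw":1,"travel":[0.5,-0.8,-0.2],"turn":0},{"claw":1,"travel":[0.5,-0.8,-0.2],"turn":0}]'
python3 - <<'E'
from h import *
s=snap('wrist','e.png');print(s);np.save('e.npy',np.r_[s['position'],s['ee_rot']])
im=cv2.imread('pics/e.png');cv2.imwrite('pics/e2.png',cv2.resize(im,(800,600),interpolation=cv2.INTER_CUBIC))
E
```

```text
clock: 0.6
position: [0.3809, 0.3301, 0.25]
ee_rot: [0.0, -0.001, 1.0, -0.001]
contact_force: [-1.2, -0.1, -0.0]
width: 0.0854
gripper_force: 0.0
clock: 1.1
position: [0.4817, 0.1686, 0.2087]
ee_rot: [-0.001, 0.002, 1.0, -0.001]
contact_force: [0.3, 0.5, -0.0]
width: 0.0852
gripper_force: 0.0
{'clock': 1.1, 'qpos': array([ 0.20195224,  0.20827981,  1.70608201, -0.00259609,  1.22916244,
       -1.36471431]), 'qd': array([ 0.07009698, -0.02195885,  0.00044321,  0.07414489,  0.04149201,
        0.04729985]), 'effort': array([ -1.56722456, -35.80268383, -23.2632494 ,  -0.43194582,
        -0.16973984,  -0.28713106]), 'position': array([0.48165782, 0.16859326, 0.20867644]), 'ee_rot': array([-6.98063710e-04,  1.62882330e-03,  9.99997460e-01, -1.39292584e-03]), 'contact_force': array([ 0.32813168,  0.48194068, -0.02852635]), 'moment': array([ 0.01416176, -0.00667705,  0.02421835]), 'gripper_force': 0.0, 'width': 0.08521867960342154}
```

View pics/e2.png

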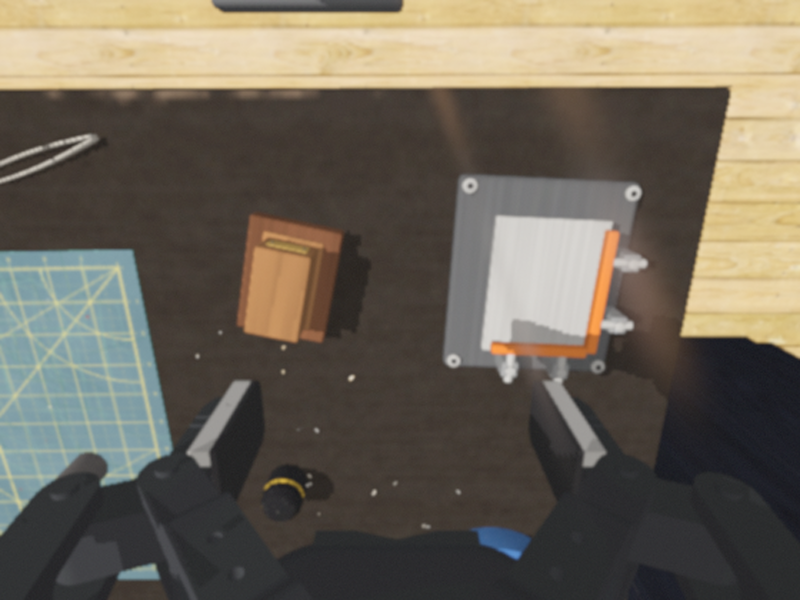

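The wrist view (800x600) shows the lower-step corners at about (250,214), (344,233), (324,342) and (238,325). Platform corners are (497,215), (612,220) and (483,350). Base corners are (458,176), (641,182), (443,366) and (607,373).

```bash
cat > m.py <<'E'
from h import *
e=np.load('e.npy');K,T=Tof('wrist',dict(position=e[:3],ee_rot=e[3:]))
def q(l,z):return np.array([ray(K,T,u*.7,v*.7,z)[:2] for u,v in l])
def fit(P,M): # world = Rot M + t
    Pc=P-P.mean(0);Mc=M-M.mean(0);a=np.arctan2((Mc[:,0]*Pc[:,1]-Mc[:,1]*Pc[:,0]).sum(),(Mc*Pc).sum())
    Rm=np.array([[np.cos(a),-np.sin(a)],[np.sin(a),np.cos(a)]]);t=P.mean(0)-Rm@M.mean(0)
    return t.round(4),np.degrees(a).round(2),((P-(M@Rm.T+t))*1e3).round(1).tolist()
def rect(a,b):return np.array([[-a,-b],[-a,b],[a,b],[a,-b]])/2e3
if __name__=='__main__':
    print('low',fit(q([(250,214),(344,233),(324,342),(238,325)],.016),rect(84,64)))
    print('top',fit(q([(253,247),(313,256),(300,342),(245,330)],.048),rect(60,36)))
    print('plat',fit(q([(497,215),(612,220),(483,350)],.03),rect(96,76)[[0,1,3]]))
    print('base',fit(q([(458,176),(641,182),(607,373),(443,366)],.012),rect(144,124)))
E
python3 m.py
python3 - <<'E'
import cv2
im=cv2.imread('pics/e.png');cv2.imwrite('pics/f.png',cv2.resize(im[110:270,155:460],(800,420),interpolation=cv2.INTER_CUBIC))
E
```

```text
low (array([0.4971, 0.0906]), np.float64(-12.15), [[0.0, -0.6], [-0.1, 0.6], [0.2, 0.1], [-0.2, -0.2]])
top (array([0.497 , 0.0904]), np.float64(-11.37), [[1.0, -1.1], [-0.2, 1.0], [0.5, 0.5], [-1.3, -0.4]])
plat (array([0.4982, 0.2694]), np.float64(-2.14), [[-0.6, 0.2], [0.1, -0.3], [0.5, 0.1]])
base (array([0.4987, 0.2689]), np.float64(-2.04), [[0.3, -0.3], [0.2, -0.5], [0.7, 1.9], [-1.1, -1.2]])
```

View pics/f.png

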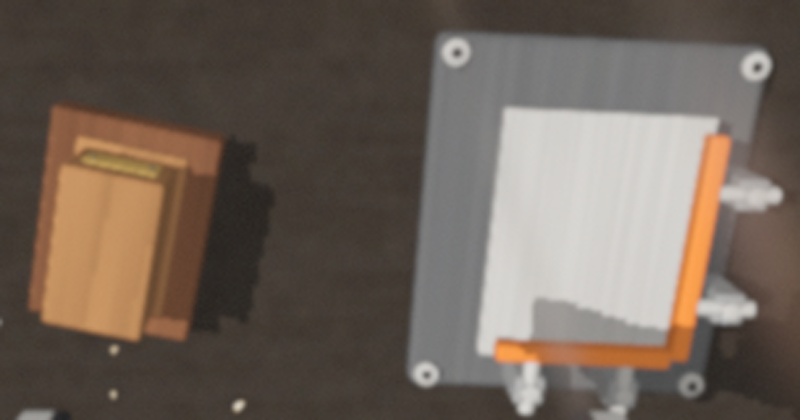

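Upper and lower step fits agree: the plinth is at (0.497, 0.0905) with yaw −12°. The stage is at (0.4985, 0.269) with yaw −2.1°. Moving above the plinth now.

```bash
python3 -m inch '[{"claw":1,"travel":[0.085,-0.41,-0.5],"turn":-0.065},{"claw":1,"travel":[0.085,-0.41,-0.5],"turn":-0.065},{"claw":1,"travel":[0.085,-0.41,-0.5],"turn":-0.065},{"claw":1,"travel":[0.085,-0.41,-0.5],"turn":-0.065},{"claw":1,"travel":[0.085,-0.41,-0.5],"turn":-0.065}]'
python3 - <<'E'
from h import *
s=get_state();print(s['position'],s['ee_rot'],s['contact_force'])
E
```

```text
clock: 1.65
position: [0.4965, 0.092, 0.1105]
ee_rot: [-0.0, 0.101, 0.995, 0.0]
contact_force: [1.2, 0.7, 0.3]
width: 0.0853
gripper_force: 0.0
[0.49654294 0.09202545 0.11045555] [-4.37006949e-04  1.00751336e-01  9.94911430e-01  4.72686797e-04] [1.16612858 0.68374947 0.27169261]
```

```bash
python3 -m inch '[{"claw":1,"travel":[0,-0.007,-0.2],"turn":-0.002},{"claw":1,"travel":[0,-0.007,-0.3],"turn":-0.002},{"claw":1,"travel":[0,-0.007,-0.35],"turn":-0.002},{"claw":1,"travel":[0,-0.007,-0.35],"turn":-0.002}]'
python3 -m inch '[{"claw":-1,"travel":[0,0,0],"turn":0},{"claw":-1,"travel":[0,0,0],"turn":0},{"claw":-1,"travel":[0,0,0],"turn":0},{"claw":-1,"travel":[0,0,0],"turn":0},{"claw":-1,"travel":[0,0,0],"turn":0}]' 40
python3 -m inch '[{"claw":-1,"travel":[0,0,0],"turn":0},{"claw":-1,"travel":[0,0,0],"turn":0},{"claw":-1,"travel":[0,0,0],"turn":0}]' 40
```

```text
clock: 2.05
position: [0.4968, 0.0908, 0.0405]
ee_rot: [-0.0, 0.103, 0.995, 0.0]
contact_force: [0.4, 0.1, 0.4]
width: 0.0856
gripper_force: 0.0
clock: 2.55
position: [0.4977, 0.0898, 0.0414]
ee_rot: [0.001, 0.104, 0.995, 0.0]
contact_force: [-0.3, 1.2, 6.3]
width: 0.0354
gripper_force: 41.8
clock: 2.85
position: [0.4976, 0.0898, 0.0414]
ee_rot: [0.001, 0.104, 0.995, 0.0]
contact_force: [-0.1, 1.6, 6.6]
width: 0.0355
gripper_force: 41.8
```

Gripped. Lift and carry to above the platform.

```bash
python3 -m inch '[{"claw":-1,"travel":[0,0,0.15],"turn":0},{"claw":-1,"travel":[0,0,0.35],"turn":0},{"claw":-1,"travel":[0,0,0.35],"turn":0},{"claw":-1,"travel":[0,0,0.35],"turn":0}]'
python3 -m inch '[{"claw":-1,"travel":[-0.01,0.17,0],"turn":0.02},{"claw":-1,"travel":[-0.03,0.4,0],"turn":0.04},{"claw":-1,"travel":[-0.04,0.6,0],"turn":0.055},{"claw":-1,"travel":[-0.05,0.78,0],"turn":0.055},{"claw":-1,"travel":[-0.052,0.843,0],"turn":0.055}]'
python3 -m inch '[{"claw":-1,"travel":[0,0,0],"turn":0},{"claw":-1,"travel":[0,0,0],"turn":0},{"claw":-1,"travel":[0,0,0],"turn":0}]'
python3 - <<'E'
from h import *
s=snap('wrist','g.png');np.save('e.npy',np.r_[s['position'],s['ee_rot']])
print(s['position'],s['ee_rot'],s['contact_force'],s['moment'])
im=cv2.imread('pics/g.png');cv2.imwrite('pics/g2.png',cv2.resize(im,(800,600),interpolation=cv2.INTER_CUBIC))
E
```

```text
clock: 3.25
position: [0.4968, 0.0895, 0.1106]
ee_rot: [0.001, 0.104, 0.995, 0.0]
contact_force: [-0.9, 0.4, -3.2]
width: 0.0353
gripper_force: 41.7
clock: 3.75
position: [0.4846, 0.2608, 0.1081]
ee_rot: [-0.002, 0.016, 1.0, 0.0]
contact_force: [0.2, -0.7, -3.6]
width: 0.0356
gripper_force: 41.9
clock: 4.05
position: [0.486, 0.2566, 0.1096]
ee_rot: [-0.001, 0.018, 1.0, -0.001]
contact_force: [-0.6, 0.5, -3.9]
width: 0.0353
gripper_force: 41.9
[0.48596527 0.25656298 0.10956251] [-8.67339088e-04  1.82280265e-02  9.99833241e-01 -6.90725496e-04] [-0.59985606  0.54279105 -3.9332816 ] [-0.04951931 -0.00881921  0.0199084 ]
```

View pics/g2.png

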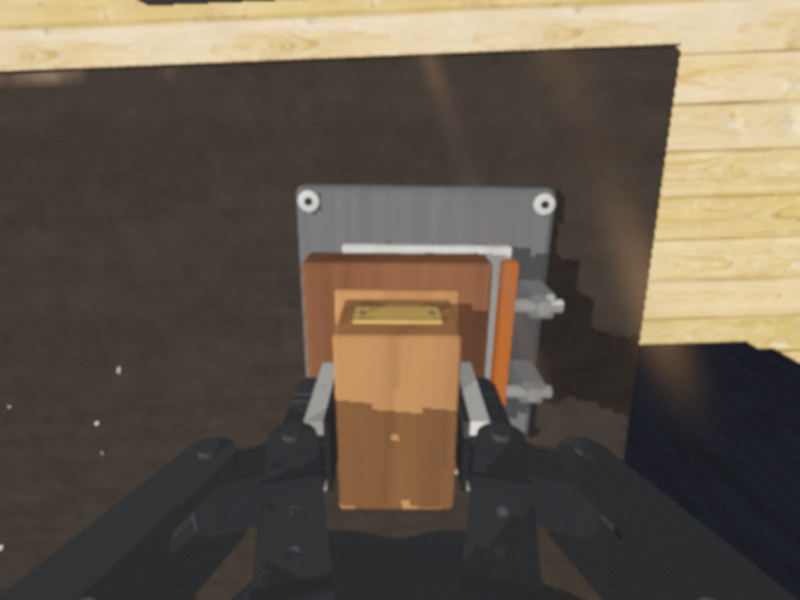

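The wrist view shows the plinth held square over the platform. The platform's near edge runs (342,246)–(512,248), the base corners are at (298,184) and (555,187), and the plinth's near edge runs (306,256)–(491,256).

```bash
python3 - <<'E'
from m import *
a=q([(342,245),(512,247)],.03);print(a,np.degrees(np.arctan2(*(a[1]-a[0]))))
a=q([(298,184),(555,187)],.012);print(a,np.degrees(np.arctan2(*(a[1]-a[0]))))
a=q([(306,256),(491,256)],.0855);print(a,a.mean(0),np.degrees(np.arctan2(*(a[1]-a[0]))))
E
```

```text
[[0.44906513 0.23283505]
 [0.45274635 0.30923684]] 2.758518006035097
[[0.42314249 0.2120035 ]
 [0.42891953 0.33259367]] 2.7427384212529304
[[0.44005416 0.22782311]
 [0.4422599  0.28892282]] [0.44115703 0.25837297] 2.067517237607191
```

```bash
python3 -m inch '[{"claw":-1,"travel":[0.01,0,-0.08],"turn":-0.002},{"claw":-1,"travel":[0.01,0,-0.15],"turn":-0.002},{"claw":-1,"travel":[0.01,0,-0.18],"turn":-0.002},{"claw":-1,"travel":[0.01,0,-0.18],"turn":-0.002}]'
python3 -m inch '[{"claw":-1,"travel":[0,0,-0.005],"turn":0},{"claw":-1,"travel":[0,0,-0.005],"turn":0}]'
python3 -m inch '[{"claw":-1,"travel":[0,0,-0.005],"turn":0},{"claw":-1,"travel":[0,0,-0.005],"turn":0}]'
```

```text
clock: 4.5
position: [0.4879, 0.257, 0.0736]
ee_rot: [-0.001, 0.021, 1.0, -0.0]
contact_force: [0.3, 0.4, -2.7]
width: 0.0352
gripper_force: 41.9
clock: 4.7
position: [0.4889, 0.2581, 0.074]
ee_rot: [0.001, 0.021, 1.0, 0.0]
contact_force: [0.6, -0.4, -3.9]
width: 0.0351
gripper_force: 41.9
clock: 4.9
position: [0.4886, 0.2583, 0.0727]
ee_rot: [0.0, 0.021, 1.0, 0.0]
contact_force: [0.6, 0.2, -3.3]
width: 0.0351
gripper_force: 41.9
```

```bash
for i in 1; do python3 -m inch '[{"claw":-1,"travel":[0,0,-0.005],"turn":0},{"claw":-1,"travel":[0,0,-0.005],"turn":0}]'; done
python3 -m inch '[{"claw":-1,"travel":[0,0,-0.003],"turn":0},{"claw":-1,"travel":[0,0,-0.003],"turn":0}]'
```

```text
clock: 5.1
position: [0.4886, 0.2583, 0.0715]
ee_rot: [0.0, 0.021, 1.0, 0.0]
contact_force: [-1.2, 0.6, -1.9]
width: 0.0353
gripper_force: 42.0
clock: 5.3
position: [0.4886, 0.2583, 0.0715]
ee_rot: [0.0, 0.021, 1.0, 0.0]
contact_force: [-2.1, 0.3, 3.9]
width: 0.0352
gripper_force: 42.8
```

Down on the platform. I'll ease the press, then slide toward the back fence.

```bash
python3 -m inch '[{"claw":-1,"travel":[0,0,0.002],"turn":0},{"claw":-1,"travel":[0,0,0.002],"turn":0}]'
python3 -m inch '[{"claw":-1,"travel":[0.005,-0.0002,0],"turn":0},{"claw":-1,"travel":[0.01,-0.0004,0],"turn":0},{"claw":-1,"travel":[0.01,-0.0004,0],"turn":0},{"claw":-1,"travel":[0.01,-0.0004,0],"turn":0}]'
python3 -m inch '[{"claw":-1,"travel":[0.005,-0.0002,0],"turn":0},{"claw":-1,"travel":[0.01,-0.0004,0],"turn":0},{"claw":-1,"travel":[0.01,-0.0004,0],"turn":0},{"claw":-1,"travel":[0.01,-0.0004,0],"turn":0}]'
```

```text
clock: 5.5
position: [0.4885, 0.2583, 0.0714]
ee_rot: [0.0, 0.021, 1.0, 0.0]
contact_force: [-1.0, 0.3, 4.2]
width: 0.0352
gripper_force: 42.7
clock: 5.9
position: [0.4898, 0.2582, 0.0714]
ee_rot: [-0.001, 0.021, 1.0, 0.0]
contact_force: [-3.0, 0.8, 5.6]
width: 0.0353
gripper_force: 43.0
clock: 6.3
position: [0.4919, 0.2581, 0.0715]
ee_rot: [-0.0, 0.021, 1.0, 0.0]
contact_force: [-3.4, 0.2, 5.5]
width: 0.0354
gripper_force: 43.0
```

```bash
python3 -m inch '[{"claw":-1,"travel":[0.005,-0.0002,0.002],"turn":0},{"claw":-1,"travel":[0.005,-0.0002,0.002],"turn":0},{"claw":-1,"travel":[0.005,-0.0002,0.002],"turn":0}]'
python3 -m inch '[{"claw":-1,"travel":[0.005,-0.0002,0],"turn":0},{"claw":-1,"travel":[0.005,-0.0002,0],"turn":0},{"claw":-1,"travel":[0.005,-0.0002,0],"turn":0}]'
```

```text
clock: 6.6
position: [0.4935, 0.258, 0.0715]
ee_rot: [-0.0, 0.021, 1.0, 0.0]
contact_force: [-2.3, 0.3, 1.5]
width: 0.0353
gripper_force: 42.7
clock: 6.9
position: [0.4945, 0.258, 0.0715]
ee_rot: [0.0, 0.021, 1.0, 0.0]
contact_force: [-2.2, -0.2, 2.1]
width: 0.0353
gripper_force: 42.7
```

```bash
python3 -m inch '[{"claw":-1,"travel":[0.003,-0.0001,0],"turn":0},{"claw":-1,"travel":[0.003,-0.0001,0],"turn":0}]'
python3 -m inch '[{"claw":-1,"travel":[0.003,-0.0001,0],"turn":0},{"claw":-1,"travel":[0.003,-0.0001,0],"turn":0}]'
```

```text
clock: 7.1
position: [0.4951, 0.2579, 0.0715]
ee_rot: [-0.0, 0.021, 1.0, 0.0]
contact_force: [-2.7, 0.2, 1.1]
width: 0.0351
gripper_force: 42.7
clock: 7.3
position: [0.4957, 0.2579, 0.0715]
ee_rot: [-0.0, 0.021, 1.0, 0.0]
contact_force: [-2.8, -0.0, 1.9]
width: 0.0351
gripper_force: 42.7
```

```bash
python3 -m inch '[{"claw":-1,"travel":[0.003,-0.0001,0],"turn":0},{"claw":-1,"travel":[0.003,-0.0001,0],"turn":0}]'
```

```text
clock: 7.5
position: [0.4958, 0.2579, 0.0715]
ee_rot: [-0.0, 0.021, 1.0, 0.0]
contact_force: [-3.4, 0.3, 3.3]
width: 0.035
gripper_force: 42.7
```

```bash
python3 -m inch '[{"claw":-1,"travel":[0,0,0],"turn":0},{"claw":-1,"travel":[0,0,0],"turn":0}]'
```

```text
clock: 7.7
position: [0.4958, 0.2579, 0.0715]
ee_rot: [-0.0, 0.021, 1.0, -0.0]
contact_force: [-2.5, 0.3, 4.0]
width: 0.0352
gripper_force: 42.7
```

```bash
python3 -m inch '[{"claw":-1,"travel":[0.002,-0.0001,0],"turn":0},{"claw":-1,"travel":[0.002,-0.0001,0],"turn":0}]'
```

```text
clock: 7.9
position: [0.4959, 0.2579, 0.0715]
ee_rot: [-0.001, 0.021, 1.0, 0.0]
contact_force: [-4.2, 0.0, 4.7]
width: 0.0357
gripper_force: 42.9
```

```bash
python3 -m inch '[{"claw":-1,"travel":[0.002,-0.0001,0],"turn":0},{"claw":-1,"travel":[0.002,-0.0001,0],"turn":0}]'
```

```text
clock: 8.1
position: [0.4959, 0.2579, 0.0715]
ee_rot: [-0.001, 0.021, 1.0, -0.0]
contact_force: [-5.7, 2.0, 5.6]
width: 0.0354
gripper_force: 43.0
```

```bash
python3 -m inch '[{"claw":-1,"travel":[0.002,-0.0001,0],"turn":0},{"claw":-1,"travel":[0.002,-0.0001,0],"turn":0}]'
```

```text
clock: 8.3
position: [0.496, 0.2579, 0.0715]
ee_rot: [-0.001, 0.021, 1.0, -0.0]
contact_force: [-6.5, 0.9, 6.4]
width: 0.0353
gripper_force: 43.0
```

It's stalled against the fence, with force rising about 1 N per 0.4 mm step. Pressing a bit more, then holding.

```bash
python3 -m inch '[{"claw":-1,"travel":[0.003,-0.0001,0],"turn":0},{"claw":-1,"travel":[0.003,-0.0001,0],"turn":0}]'
python3 -m inch '[{"claw":-1,"travel":[0.003,-0.0001,0],"turn":0},{"claw":-1,"travel":[0.003,-0.0001,0],"turn":0}]'
```

```text
clock: 8.5
position: [0.4961, 0.2578, 0.0716]
ee_rot: [-0.002, 0.021, 1.0, -0.0]
contact_force: [-7.7, 0.9, 6.4]
width: 0.0349
gripper_force: 43.2
clock: 8.7
position: [0.4963, 0.2579, 0.0716]
ee_rot: [-0.002, 0.021, 1.0, -0.0]
contact_force: [-8.5, 1.4, 8.0]
width: 0.0355
gripper_force: 43.3
```

```bash
python3 -m inch '[{"claw":-1,"travel":[0.002,-0.0001,0],"turn":0},{"claw":-1,"travel":[0.002,-0.0001,0],"turn":0},{"claw":-1,"travel":[0.002,-0.0001,0],"turn":0}]'
```

```text
clock: 9.0
position: [0.4962, 0.2579, 0.0716]
ee_rot: [-0.003, 0.021, 1.0, -0.0]
contact_force: [-8.3, 1.3, 7.9]
width: 0.035
gripper_force: 43.4
```

```bash
python3 -m inch '[{"claw":-1,"travel":[0.003,-0.0001,0],"turn":0},{"claw":-1,"travel":[0.003,-0.0001,0],"turn":0},{"claw":-1,"travel":[0.003,-0.0001,0],"turn":0},{"claw":-1,"travel":[0.003,-0.0001,0],"turn":0},{"claw":-1,"travel":[0.003,-0.0001,0],"turn":0}]'
```

```text
clock: 9.5
position: [0.4964, 0.2579, 0.0716]
ee_rot: [-0.003, 0.021, 1.0, -0.0]
contact_force: [-9.7, 0.7, 10.0]
width: 0.0353
gripper_force: 43.6
```

```bash
python3 -m inch '[{"claw":-1,"travel":[-0.01,0.0004,0],"turn":0},{"claw":-1,"travel":[-0.02,0.0008,0],"turn":0},{"claw":-1,"travel":[-0.02,0.0008,0],"turn":0},{"claw":-1,"travel":[-0.02,0.0008,0],"turn":0}]'
python3 -m inch '[{"claw":-1,"travel":[0.0002,0.005,0],"turn":0},{"claw":-1,"travel":[0.0004,0.01,0],"turn":0},{"claw":-1,"travel":[0.0004,0.01,0],"turn":0},{"claw":-1,"travel":[0.0004,0.01,0],"turn":0}]'
python3 -m inch '[{"claw":-1,"travel":[0.0002,0.005,0],"turn":0},{"claw":-1,"travel":[0.0004,0.01,0],"turn":0},{"claw":-1,"travel":[0.0004,0.01,0],"turn":0},{"claw":-1,"travel":[0.0004,0.01,0],"turn":0}]'
```

```text
clock: 9.9
position: [0.4958, 0.2579, 0.0715]
ee_rot: [0.0, 0.021, 1.0, 0.0]
contact_force: [-3.1, 0.7, 1.4]
width: 0.0351
gripper_force: 42.6
clock: 10.3
position: [0.4959, 0.2596, 0.0715]
ee_rot: [0.0, 0.021, 1.0, -0.0]
contact_force: [-1.8, -2.9, 2.3]
width: 0.0356
gripper_force: 42.7
clock: 10.7
position: [0.496, 0.2622, 0.0715]
ee_rot: [0.0, 0.021, 1.0, 0.0]
contact_force: [-1.7, -2.1, 0.3]
width: 0.0351
gripper_force: 42.5
```

```bash
python3 -m inch '[{"claw":-1,"travel":[0.0002,0.005,0],"turn":0},{"claw":-1,"travel":[0.0002,0.005,0],"turn":0},{"claw":-1,"travel":[0.0002,0.005,0],"turn":0}]'
python3 -m inch '[{"claw":-1,"travel":[0.0001,0.003,0],"turn":0},{"claw":-1,"travel":[0.0001,0.003,0],"turn":0}]'
python3 -m inch '[{"claw":-1,"travel":[0.0001,0.003,0],"turn":0},{"claw":-1,"travel":[0.0001,0.003,0],"turn":0}]'
```

```text
clock: 11.0
position: [0.496, 0.2632, 0.0715]
ee_rot: [0.0, 0.021, 1.0, 0.0]
contact_force: [-1.4, -1.2, 0.4]
width: 0.0353
gripper_force: 42.4
clock: 11.2
position: [0.496, 0.2637, 0.0715]
ee_rot: [0.0, 0.021, 1.0, 0.0]
contact_force: [-0.7, -1.2, -0.2]
width: 0.0356
gripper_force: 42.4
clock: 11.4
position: [0.496, 0.2643, 0.0715]
ee_rot: [0.0, 0.021, 1.0, 0.0]
contact_force: [-0.5, -1.8, -1.8]
width: 0.0358
gripper_force: 42.3
```

```bash
python3 -m inch '[{"claw":-1,"travel":[0.0001,0.003,0],"turn":0},{"claw":-1,"travel":[0.0001,0.003,0],"turn":0}]'
python3 -m inch '[{"claw":-1,"travel":[0.0001,0.003,0],"turn":0},{"claw":-1,"travel":[0.0001,0.003,0],"turn":0}]'
```

```text
clock: 11.6
position: [0.496, 0.2649, 0.0715]
ee_rot: [0.0, 0.021, 1.0, 0.0]
contact_force: [-0.2, -0.6, -1.3]
width: 0.035
gripper_force: 42.3
clock: 11.8
position: [0.496, 0.2655, 0.0715]
ee_rot: [0.0, 0.021, 1.0, 0.0]
contact_force: [0.1, -0.8, -1.4]
width: 0.0352
gripper_force: 42.2
```

```bash
python3 -m inch '[{"claw":-1,"travel":[0.0001,0.003,-0.001],"turn":0},{"claw":-1,"travel":[0.0001,0.003,-0.001],"turn":0}]'
python3 -m inch '[{"claw":-1,"travel":[0.0001,0.003,0],"turn":0},{"claw":-1,"travel":[0.0001,0.003,0],"turn":0}]'
```

```text
clock: 12.0
position: [0.496, 0.266, 0.0715]
ee_rot: [0.0, 0.021, 1.0, 0.0]
contact_force: [-0.0, -2.1, -0.3]
width: 0.0353
gripper_force: 42.4
clock: 12.2
position: [0.4961, 0.2666, 0.0715]
ee_rot: [0.0, 0.021, 1.0, 0.0]
contact_force: [-0.2, -0.5, 0.9]
width: 0.0356
gripper_force: 42.4
```

```bash
python3 -m inch '[{"claw":-1,"travel":[0.0001,0.003,-0.0005],"turn":0},{"claw":-1,"travel":[0.0001,0.003,-0.0005],"turn":0}]'
python3 -m inch '[{"claw":-1,"travel":[0.0001,0.003,0],"turn":0},{"claw":-1,"travel":[0.0001,0.003,0],"turn":0}]'
```

```text
clock: 12.4
position: [0.4961, 0.2671, 0.0715]
ee_rot: [0.0, 0.021, 1.0, 0.0]
contact_force: [-0.5, -2.3, 1.9]
width: 0.0354
gripper_force: 42.7
clock: 12.6
position: [0.4961, 0.2677, 0.0715]
ee_rot: [0.0, 0.021, 1.0, 0.0]
contact_force: [-0.3, -2.8, 3.8]
width: 0.0355
gripper_force: 42.8
```

```bash
python3 -m inch '[{"claw":-1,"travel":[0.0001,0.003,0.001],"turn":0},{"claw":-1,"travel":[0.0001,0.003,0.001],"turn":0}]'
python3 -m inch '[{"claw":-1,"travel":[0.0001,0.003,0],"turn":0},{"claw":-1,"travel":[0.0001,0.003,0],"turn":0}]'
```

```text
clock: 12.8
position: [0.4961, 0.2685, 0.0715]
ee_rot: [0.0, 0.021, 1.0, 0.0]
contact_force: [-0.9, -2.0, 2.0]
width: 0.0353
gripper_force: 42.7
clock: 13.0
position: [0.4962, 0.269, 0.0715]
ee_rot: [0.0, 0.021, 1.0, 0.0]
contact_force: [-0.4, -1.1, 2.4]
width: 0.0355
gripper_force: 42.7
```

```bash
python3 -m inch '[{"claw":-1,"travel":[0.0001,0.003,0],"turn":0},{"claw":-1,"travel":[0.0001,0.003,0],"turn":0}]'
python3 -m inch '[{"claw":-1,"travel":[0.0001,0.003,0],"turn":0},{"claw":-1,"travel":[0.0001,0.003,0],"turn":0}]'
```

```text
clock: 13.2
position: [0.4961, 0.2696, 0.0715]
ee_rot: [0.0, 0.021, 1.0, 0.0]
contact_force: [-0.5, -1.7, 2.9]
width: 0.0354
gripper_force: 42.7
clock: 13.4
position: [0.4962, 0.2698, 0.0715]
ee_rot: [0.0, 0.021, 1.0, -0.0]
contact_force: [0.1, -4.0, 3.1]
width: 0.0355
gripper_force: 42.8
```

Contact with the side fence is at about y = 0.2697. Pressing on in small steps.

```bash
python3 -m inch '[{"claw":-1,"travel":[0.0001,0.002,0],"turn":0},{"claw":-1,"travel":[0.0001,0.002,0],"turn":0}]'
python3 -m inch '[{"claw":-1,"travel":[0.0001,0.002,0],"turn":0},{"claw":-1,"travel":[0.0001,0.002,0],"turn":0}]'
```

```text
clock: 13.6
position: [0.4962, 0.2699, 0.0715]
ee_rot: [0.0, 0.021, 1.0, -0.001]
contact_force: [-0.8, -5.3, 3.5]
width: 0.0352
gripper_force: 42.9
clock: 13.8
position: [0.4962, 0.27, 0.0715]
ee_rot: [0.0, 0.021, 1.0, -0.001]
contact_force: [-0.4, -5.5, 4.8]
width: 0.0353
gripper_force: 43.0
```

```bash
python3 -m inch '[{"claw":-1,"travel":[0.0001,0.002,0],"turn":0},{"claw":-1,"travel":[0.0001,0.002,0],"turn":0}]'
```

```text
clock: 14.0
position: [0.4961, 0.2701, 0.0715]
ee_rot: [-0.0, 0.021, 1.0, -0.001]
contact_force: [1.0, -6.5, 4.3]
width: 0.0351
gripper_force: 43.0
```

```bash
python3 -m inch '[{"claw":-1,"travel":[0.0001,0.003,0],"turn":0},{"claw":-1,"travel":[0.0001,0.003,0],"turn":0}]'
python3 -m inch '[{"claw":-1,"travel":[0.0001,0.003,0],"turn":0},{"claw":-1,"travel":[0.0001,0.003,0],"turn":0}]'
```

```text
clock: 14.2
position: [0.4961, 0.2702, 0.0715]
ee_rot: [-0.0, 0.02, 1.0, -0.002]
contact_force: [0.1, -8.5, 5.8]
width: 0.0353
gripper_force: 43.1
clock: 14.4
position: [0.4961, 0.2704, 0.0716]
ee_rot: [-0.0, 0.02, 1.0, -0.002]
contact_force: [0.4, -8.7, 5.5]
width: 0.0354
gripper_force: 43.2
```

```bash
python3 -m inch '[{"claw":-1,"travel":[0,0.002,0],"turn":0},{"claw":-1,"travel":[0,0.002,0],"turn":0},{"claw":-1,"travel":[0,0.002,0],"turn":0},{"claw":-1,"travel":[0,0.002,0],"turn":0}]'
```

```text
clock: 14.8
position: [0.4961, 0.2705, 0.0716]
ee_rot: [-0.0, 0.02, 1.0, -0.002]
contact_force: [0.6, -10.2, 6.3]
width: 0.0355
gripper_force: 43.3
```

```bash
python3 -m inch '[{"claw":-1,"travel":[0,0,0],"turn":0},{"claw":-1,"travel":[0,0,0],"turn":0},{"claw":-1,"travel":[0,0,0],"turn":0}]'
python3 -m inch '[{"claw":-1,"travel":[0,-0.008,0],"turn":0},{"claw":-1,"travel":[0,-0.015,0.001],"turn":0},{"claw":-1,"travel":[0,-0.015,0.001],"turn":0},{"claw":-1,"travel":[0,-0.015,0.001],"turn":0}]'
python3 -m inch '[{"claw":0.2,"travel":[0,0,0],"turn":0},{"claw":0.2,"travel":[0,0,0],"turn":0},{"claw":0.2,"travel":[0,0,0],"turn":0},{"claw":0.2,"travel":[0,0,0],"turn":0}]'
```

```text
clock: 15.1
position: [0.4961, 0.2705, 0.0716]
ee_rot: [-0.0, 0.02, 1.0, -0.002]
contact_force: [1.4, -11.0, 6.0]
width: 0.0355
gripper_force: 43.3
clock: 15.5
position: [0.4961, 0.2699, 0.0715]
ee_rot: [-0.0, 0.021, 1.0, -0.0]
contact_force: [0.7, -4.1, 2.4]
width: 0.0352
gripper_force: 42.6
clock: 15.9
position: [0.496, 0.2703, 0.0715]
ee_rot: [-0.0, 0.021, 1.0, 0.0]
contact_force: [-0.1, 0.0, 0.5]
width: 0.0512
gripper_force: 0.0
```

Released. I'll rise and check with the wrist camera.

```bash
python3 -m inch '[{"claw":0.3,"travel":[0,0,0.15],"turn":0},{"claw":0.3,"travel":[0,0,0.35],"turn":0},{"claw":0.3,"travel":[-0.15,0,0.55],"turn":0},{"claw":0.3,"travel":[-0.2,0,0.65],"turn":0},{"claw":0.3,"travel":[-0.2,0,0.65],"turn":0}]'
python3 -m inch '[{"claw":0.3,"travel":[0,0,0],"turn":0},{"claw":0.3,"travel":[0,0,0],"turn":0}]'
python3 - <<'E'
from h import *
s=snap('wrist','i.png');np.save('e.npy',np.r_[s['position'],s['ee_rot']])
im=cv2.imread('pics/i.png');cv2.imwrite('pics/i2.png',cv2.resize(im,(800,600),interpolation=cv2.INTER_CUBIC))
E
```

```text
clock: 16.4
position: [0.4565, 0.2709, 0.2052]
ee_rot: [0.003, 0.02, 1.0, 0.002]
contact_force: [0.7, 0.9, -0.2]
width: 0.0552
gripper_force: 0.0
clock: 16.6
position: [0.456, 0.2697, 0.2002]
ee_rot: [-0.001, 0.021, 1.0, -0.0]
contact_force: [-0.8, 0.5, -0.5]
width: 0.0555
gripper_force: 0.0
```

View pics/i2.png

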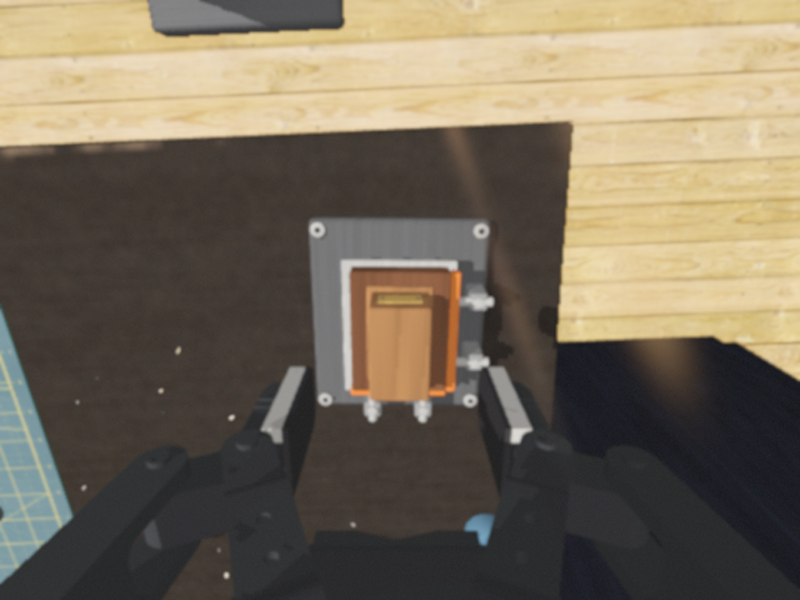

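The plinth sits flat against both fences, with a platform margin visible at the near edge (row ~262 against ~269) and on the left (col 343 against 351). A zoom will give the angle.

```bash
python3 - <<'E'
import cv2
im=cv2.imread('pics/i.png');cv2.imwrite('pics/j.png',cv2.resize(im[145:295,210:360],(600,600),interpolation=cv2.INTER_CUBIC))
E
```

```text
(no output)
```

View pics/j.png

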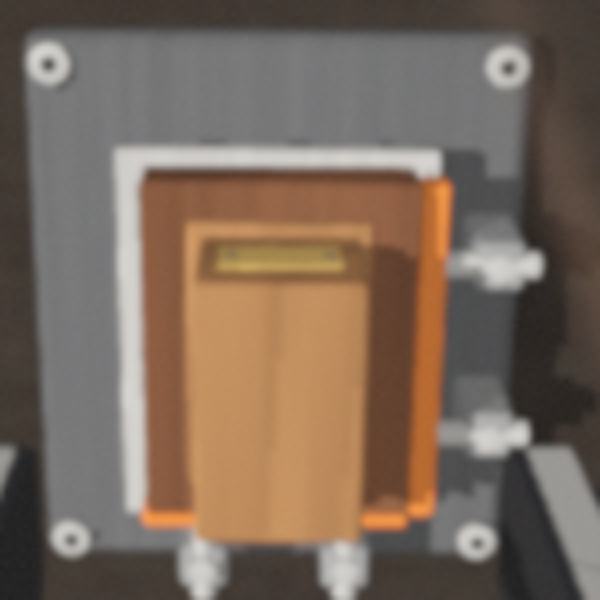

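In the zoom, the platform corners are at (113,148), (443,151) and (128,513). The lower step's corners are at (141,178), (424,181) and (148,513).

```bash
python3 - <<'E'
from m import *
f=lambda l:[((210+u/4)/.7,(145+v/4)/.7) for u,v in l]
print(fit(q(f([(113,148),(443,151),(128,513)]),.03),rect(96,76)[[0,1,3]]))
print(fit(q(f([(141,178),(424,181),(148,513)]),.046),rect(84,64)[[0,1,3]]))
print(fit(q(f([(28,30),(530,35),(520,550),(45,550)]),.012),rect(144,124)))
E
```

```text
(array([0.499 , 0.2689]), np.float64(-2.62), [[-0.4, -0.6], [-0.0, 0.6], [0.4, -0.0]])
(array([0.4957, 0.27  ]), np.float64(-2.7), [[-0.3, 0.5], [-0.0, -0.4], [0.4, -0.0]])
(array([0.4979, 0.2701]), np.float64(-2.21), [[-0.3, 1.1], [1.2, -1.9], [-0.2, 3.9], [-0.7, -3.1]])
```

The plinth is (−3.3, +1.0) mm from the seat and square to within about 0.1°. Handing in.

```bash
python3 -c "
from rig import ticket
print(ticket.sign_off())"
```

```text
the job is handed in; nothing more can be done
None
```

The plinth is seated against the back fence and then the side fence, released, and handed in: about 3.3 mm along and 1.0 mm across from the seat and square to within about 0.1° by the wrist camera (the hand-in returned no verdict).

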